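Tare the counter scale with its tray and weigh a toy car body

TASK

Weigh the toy car body on the counter scale: first lift the wooden block off the pan and set it flat on the table, then set the empty tray squarely on the pan, its long side along the pan's long side. With only the tray on, turn the dial's bezel ring until its red zero mark stands at the tip of the blue needle and let go; then lay the car body flat on its underside in the middle of the tray so that the dial shows the body's weight alone. Leave the other things on the table where they are.

Things in the scene. Friction and masses are not known exactly. Their poses are not given: they have to be found in the camera images.
- scale: Grey counter scale, 170 (x) x 245 (y) mm, fixed to the table; origin at the centre of its underside. Base top 40 mm above the table. At its own (0, -55) mm is the steel weighing pan, at (-30, +85) mm the round dial, whose face looks up.
- pan_top (a point): Centre of the top of the flat steel pan, 170 mm along the scale's x by 125 mm along its y; 70 mm above the table when empty, sinks 0.05 mm per gram (up to 22 mm) on a spring.
- bezel (a joint): Angle (rad) of the black bezel ring that carries the white dial card and red zero mark; 0 = mark towards the scale's +x from the dial centre, growing clockwise seen from above. Ring 66 mm in diameter, side 54 to 80 mm above the table (below it a 60 mm turret down to 40 mm), vertical axis at scale (-30, +85) mm; grip from above across any diameter. Stays where left.
- needle (a joint): Angle (rad) of the blue needle over the dial card, measured like the bezel: 0 with an empty pan, clockwise 0.01 rad per gram on the pan. The dial reads zero when needle and bezel angles agree; one small division is 10 g = 0.1 rad.
- needle_tip (a point): Tip of the blue needle, 24 mm from the dial's axis.
- zero_mark (a point): Red zero mark of the bezel's dial card, 24 mm from the dial's axis; axes as the bezel's (x outward from the axis, z up).
- tray: Open aluminium tray, 160 (x) x 100 (y) mm, walls 22 mm high and 4 mm thick, floor 4 to 5 mm thick, roughly 0.1 kg; origin at the centre of its underside. At the middle of each short end (x = +-75 mm) stands a blue grip tab, 10 mm thick along x, 36 mm wide, its top 40 mm above the underside; between the tabs 140 mm are free.
- car_body: Green and orange toy car body shell, 63 (x) x 113 (y) x 48 mm, 80 g; origin at the centre of its underside. Cab for gripping: 44 mm wide along x (x +-22), y -9 to +16 mm, from 24 to 46 mm above the underside.
- block: Pale wooden block, 36 (x) x 90 (y) x 32 (z) mm, 0.11 kg, left lying on the pan; origin at the centre of its underside.
- jig: Wooden assembly jig fixed to the table, an obstacle between scale and tray: board 92 (x) x 238 (y) mm, with a toggle clamp whose upright red handle, near its own (0, +111) mm, reaches 160 mm above the table; origin at table height. Carry things round it or above 170 mm. Tall blue crates stand along the back.
- parts_tray: Blue tray of screws, 75 x 105 x 26 mm, bystander; origin under its centre.
- side_cutter: Blue-handled side cutters, 52 x 142 x 12 mm, bystander.
- tape: Brown roll of tape lying flat, 66 mm across, 18 mm high, bystander.
- spare_wheel: Green toy wheel lying flat, 50 mm across, 21 mm high, bystander.

How it is judged:
By the outcome, as a careful person would: the job done as asked, in the order asked, and still so for the second after the job is handed in, with the robot touching nothing.
It also fails if it takes over 72 s, if anything falls off the work surface, if the arm or the gripper's body presses on something with over 40 N, if the wrist force passes 120 N, or if a joint passes its speed limit or range.

ROBOT

A 6-joint arm with a two-finger parallel gripper is mounted at the origin on a cart in front of the work surface, level with it; the furniture and walls round the work are solid. World frame = base frame: x ahead of the robot, y to its left, z up, the work surface at z = 0. Lengths are in mm, angles in rad, forces in N, time in s.
With the tool pointing down it reaches from about 300 to 825 mm from the base axis. Payload 5.4 kg.
Tool frame: the origin (TCP) lies between the finger pads; the fingertips stand 11 mm ahead of it and the grasp point (between the pads) lies 8 mm behind it; z points along the fingers, y is the line along which they close (so a half turn about z gives the same grasp; the last joint's range is limited). The gripper opens to 92 mm and grips with 3 to 60 N. Pads are 20 mm wide; open, the fingers measure 128 mm over their backs; the gripper's body (75 mm by 189 mm) begins 69 mm behind the grasp point.
Start: joints at [0.94, 0.158, 1.597, -0, 1.386, -0.21], TCP at [234.89, 524.817, 225.601] pointing down, gripper open.
Joint ranges: [-2.91, 2.91], [-0.94, 2.29], [0.18, 2.7], [-1.29, 4.43], [0.17, 2.64], [-3, 3]. Speed limits (rad/s): [2.57, 2.57, 3.14, 3.14, 3.14, 3.14].

INTERFACE

Orientations are given as a unit quaternion [w, x, y, z].
In Python, from station import robot gives the robot as it stands.
- The arm moves only by the tool apply_moves, never from a script. Its argument "moves" is a list of rows, each a list of 3 entries, a list of its own where there are three numbers: the shift along the tool's x, y, z each as a share of 40 cm, from -1 to 1, then the turn, a rotation vector about the tool's x, y, z each as a share of 0.1 rad, from -1 to 1, then the closure, from -1 (fully open) to 1 (shut). A call has 1 to 12 rows; each row shifts and turns the commanded pose from where the row before left it, along the tool's axes as they then stand; what a row does not reach is not made up. A row lasts 1/12 s, in which the tool goes at most 41.7 mm and 7.16 degrees, less where a joint would pass 70% of its speed; a pose out of reach is approached as far as the arm can. A call with a number of a shift or a turn outside -1 to 1 is refused whole. A call with a gripper value outside its range is refused whole. The fingers move at their own pace and stop on an object; "squeeze" is the grip in N (left out, the last holds). Time passes only in rows, so rows that do not move let the fingers close. It gives the time, the measured TCP pose, the force, the opening and the grip force at its end, in the units of the state.
- robot.read_state(): the state, without advancing time (a new reading comes with each control period).
- robot.snapshot(name): name is "scene" or "top" or "wrist"; returns a dict with "frame" (420x560x3 uint8, red, green, blue), "fx", "fy", "cx", "cy" (pixels), "extrinsics" (4x4, takes a point from world to camera coordinates). Camera axes: x right, y down, z forward; pixel columns grow to the right and rows downward; lengths in mm; the calibration is good to about 2 mm. A picture is of the moment at which its call begins. There is no depth.
- robot.close_job(): hands the job in; it is judged then, once.
The state is a dict: "clock": time; "joint_positions": joint angles; "qvel": joint speeds; "tau": joint torques, N m; "eef_pos": TCP position; "tool_rot": TCP orientation; "ft_force": force on the tool from outside, world axes, zero at the start; "torque": the same for the moment, N m; "width": finger opening in mm; "gripper_force": force on a finger pad.
Only numpy, scipy, OpenCV 4.12 (cv2) and the standard library are available. Lean on these libraries where they do the work, as an engineer would, in place of code of your own. Each camera call takes 0.05 s, during which the arm holds its last target. There are 200 camera calls.

## Working session

There is one attempt and no reset: what is moved stays moved. The work goes in short steps, Python scripts to look and compute and a tool call to move; the robot and the scene stay as the last step left them, time stands still between calls to the robot, and variables do not carry over. Pictures are saved under pics/ and viewed, at most 10 in all, crops included, and the job is handed in when it is done.

Besides the shell and the picture viewer there is one more tool, called after ">>>" by a JSON object that holds its "op" and its "data". apply_moves: Moves the arm, as the interface text tells. Its arguments: {"type":"object","properties":{"moves":{"type":"array"},"squeeze":{"type":"number"}},"required":["moves"]}

```bash
ls; mkdir -p pics; cat > h.py <<'E'
import numpy as np, cv2
from station import robot
from scipy.spatial.transform import Rotation as R
def snap(n):
    return robot.snapshot(n)
def save(s,f,k=None,crop=None):
    im=s["frame"][:,:,::-1].copy()
    if crop: im=im[crop[1]:crop[3],crop[0]:crop[2]]
    if k: im=cv2.resize(im,None,fx=k,fy=k,interpolation=cv2.INTER_CUBIC)
    cv2.imwrite("pics/"+f+".png",im)
def ray(s,u,v,z):
    E=np.array(s["extrinsics"]);c=-E[:3,:3].T@E[:3,3]
    d=E[:3,:3].T@np.array([(u-s["cx"])/s["fx"],(v-s["cy"])/s["fy"],1])
    return (c+d*(z-c[2])/d[2])[:2]
def proj(s,p):
    E=np.array(s["extrinsics"]);q=E[:3,:3]@np.array(p)+E[:3,3]
    return np.array([q[0]/q[2]*s["fx"]+s["cx"],q[1]/q[2]*s["fy"]+s["cy"]])
E
python3 - <<'E'
from h import *
for n in ("top","scene"):
    s=snap(n); save(s,n+"0",800/560)
    np.savez("pics/"+n+"0.npz",**s)
    E=s["extrinsics"];print(n,np.round(-E[:3,:3].T@E[:3,3]),np.round(E[:3,:3],2).tolist(),s["fx"])
print(robot.read_state())
E
```

```text
pics
top [ 332.   52. 1252.] [[-0.02, -1.0, -0.02], [-0.99, 0.02, -0.16], [0.16, 0.02, -0.99]] 404.2482138699491
scene [-589.  982. 1129.] [[-0.63, -0.78, 0.01], [-0.47, 0.36, -0.81], [0.63, -0.51, -0.59]] 529.7512519410441
{'clock': 0.1, 'joint_positions': array([ 9.39891181e-01,  1.58984721e-01,  1.59810398e+00,  3.28607282e-06,
        1.38621491e+00, -2.10061144e-01]), 'qvel': array([ 0.00036791, -0.00114749, -0.00121728, -0.00021591, -0.00057823,
        0.00030065]), 'tau': array([-9.88284569e-05, -3.86498344e+01, -3.22963107e+01,  7.03746756e-02,
        3.38835013e-02, -5.23023076e-06]), 'eef_pos': array([234.57009002, 524.37288219, 224.71927119]), 'tool_rot': array([-3.50680955e-04,  2.08872831e-01,  9.77942436e-01, -7.80298120e-04]), 'ft_force': array([ 0.55395266,  1.23429037, -0.13054222]), 'torque': array([-0.03280161,  0.0050549 ,  0.05220329]), 'gripper_force': 0.0, 'width': 92.0617708838435}
```

```bash
ls; ls pics
```

```text
h.py
pics
scene0.npz
scene0.png
top0.npz
top0.png
```

View pics/top0.png

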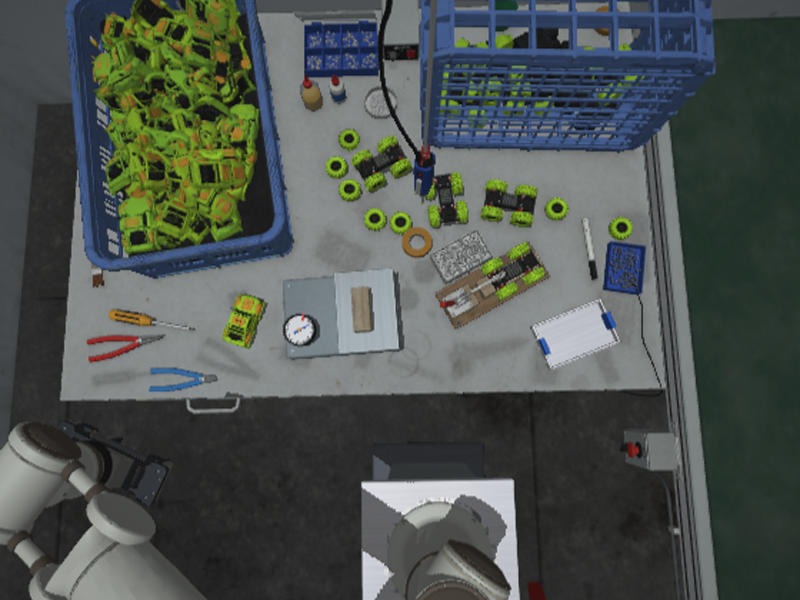

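View pics/scene0.png

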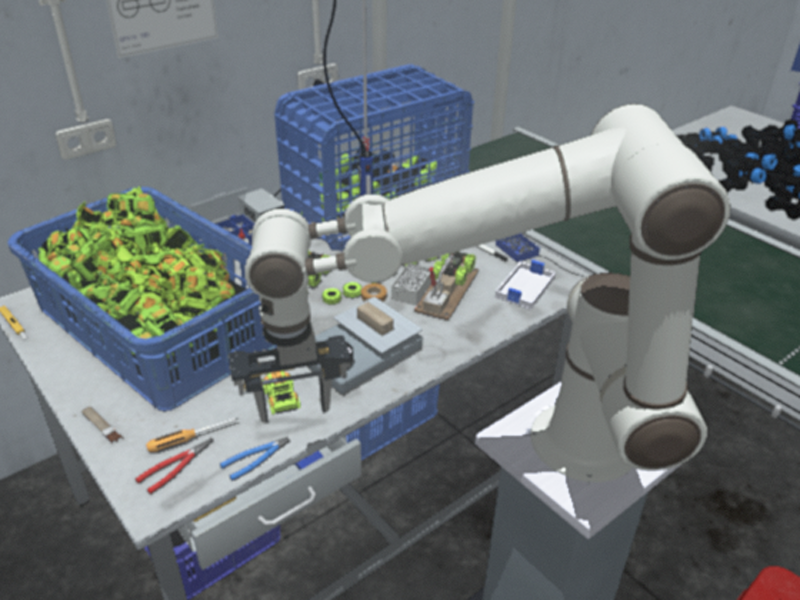

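The top view shows the scale at about (340,313) with the block on it, and the car body at (243,320). The tray is at (575,335) and the jig with its red handle at (443,302). Next I'll zoom in and run colour masks.

```bash
python3 - <<'E'
from h import *
s=dict(np.load("pics/top0.npz"))
save(s,"crop1",2.6,(145,180,450,268))
im=s["frame"]; hsv=cv2.cvtColor(im,cv2.COLOR_RGB2HSV)
def comps(m,roi,name,z,amin=8):
    mm=np.zeros_like(m);x0,y0,x1,y1=roi;mm[y0:y1,x0:x1]=m[y0:y1,x0:x1]
    cs,_=cv2.findContours(mm,cv2.RETR_EXTERNAL,cv2.CHAIN_APPROX_NONE)
    for c in cs:
        if cv2.contourArea(c)<amin: continue
        b=cv2.boxPoints(cv2.minAreaRect(c))
        w=np.array([ray(s,*p,z) for p in b])
        e=[w[1]-w[0],w[2]-w[1]]
        print(name,cv2.contourArea(c),"px",b.mean(0).round(1),"w",w.mean(0).round(1),"sides",[ (round(np.linalg.norm(k),1),round(np.degrees(np.arctan2(k[1],k[0])),1)) for k in e])
comps(cv2.inRange(hsv,(100,130,80),(125,255,255)),(360,200,435,265),"tabs",40)
comps(cv2.inRange(hsv,(8,50,90),(25,160,255)),(240,195,265,240),"block",100)
comps(cv2.inRange(hsv,(30,100,80),(50,255,255))|cv2.inRange(hsv,(8,150,150),(30,255,255)),(150,195,192,250),"car",20)
comps(cv2.inRange(hsv,(0,0,180),(180,30,255)),(195,215,225,245),"dial",78)
comps(cv2.inRange(hsv,(0,0,185),(180,40,255)),(365,205,440,265),"trayin",10)
comps(cv2.inRange(hsv,(0,120,120),(8,255,255)),(300,195,330,225),"handle",150,3)
for p in [(230,189),(283,188),(285,245),(230,251)]: print(p,im[p[1],p[0]])
E
```

```text
tabs 32.0 px [380.8 242.1] w [ 421.  -229.1] sides [(np.float64(12.2), np.float64(-65.0)), (np.float64(31.5), np.float64(-156.7))]
tabs 57.0 px [425.5 224. ] w [ 472.2 -365.5] sides [(np.float64(19.1), np.float64(-65.0)), (np.float64(32.9), np.float64(-157.8))]
tabs 18.0 px [429.5 201.5] w [ 540.3 -382.9] sides [(np.float64(27.0), np.float64(-91.4)), (np.float64(9.2), np.float64(175.3))]
block 246.5 px [252.4 216.5] w [498.5 148.4] sides [(np.float64(34.6), np.float64(-87.7)), (np.float64(86.3), np.float64(-177.1))]
car 568.0 px [169.9 223.7] w [493.7 410.5] sides [(np.float64(109.8), np.float64(-18.9)), (np.float64(66.8), np.float64(-111.4))]
dial 165.5 px [209.5 230. ] w [464.6 276.6] sides [(np.float64(50.2), np.float64(-91.3)), (np.float64(52.9), np.float64(-179.8))]
trayin 1307.5 px [401.4 233.7] w [ 448.  -300.3] sides [(np.float64(153.4), np.float64(-69.6)), (np.float64(99.0), np.float64(-162.6))]
handle 6.0 px [309.5 212.5] w [498.6 -13.3] sides [(np.float64(7.9), np.float64(-46.2)), (np.float64(7.8), np.float64(-137.0))]
(230, 189) [133 138 138]
(283, 188) [135 139 139]
(285, 245) [133 137 137]
(230, 251) [134 138 139]
```

View pics/crop1.png

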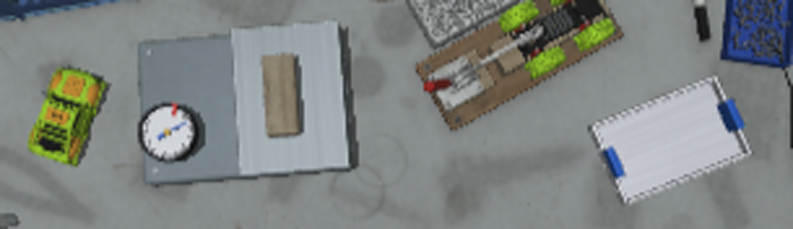

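```bash
cat >> h.py <<'E'
def plan(x,y,z,yaw,st=None):
    """print turn (shares about tool z) and shifts (share of 400mm in final tool frame) to reach TCP xyz with tool-y yaw deg (mod 180)"""
    st=st or robot.read_state()
    w,a,b,c=st["tool_rot"];r=R.from_quat([a,b,c,w]);M=r.as_matrix();p=st["eef_pos"]
    cur=np.degrees(np.arctan2(M[1,1],M[0,1]));d=(yaw-cur+90)%180-90
    tgt=cur+d;t=np.radians(tgt);Y=np.array([np.cos(t),np.sin(t),0]);Z=np.array([0,0,-1.]);X=np.cross(Y,Z)
    F=np.stack([X,Y,Z],1);rv=(r.inv()*R.from_matrix(F)).as_rotvec()
    print("pos",p.round(1),"yaw",cur.round(2),"q6",st["joint_positions"][5].round(2),"w",round(st["width"],1),"t",round(st["clock"],2),"F",st["ft_force"].round(1),
      "\n turn/0.1",(rv/0.1).round(3),"shift/400 final frame",(F.T@(np.array([x,y,z])-p)/400).round(4))
E
python3 - <<'E'
from h import *
s=dict(np.load("pics/top0.npz"))
im=s["frame"]; g=cv2.cvtColor(im,cv2.COLOR_RGB2GRAY)
for row in (195,240): print(row,g[row,225:292].tolist())
for col in (245,270,215): print(col,g[183:255,col].tolist())
for n,u,v in (("table front",250,277),("front mid",310,277),("jigcorner",320,229),("cutR",215/1.4286,380/1.4286)): print(n,ray(s,u,v,0).round())
plan(498.5,148.4,180,93)
E
```

```text
195 [119, 121, 120, 122, 122, 122, 122, 123, 126, 166, 158, 157, 161, 165, 162, 162, 161, 160, 161, 160, 158, 158, 160, 162, 160, 162, 161, 160, 159, 163, 164, 163, 160, 163, 163, 162, 163, 163, 164, 163, 163, 164, 163, 166, 168, 166, 163, 162, 166, 165, 106, 59, 62, 74, 136, 132, 132, 135, 135, 133, 134, 134, 136, 136, 133, 129, 122]
240 [131, 130, 130, 131, 132, 131, 131, 131, 131, 133, 134, 131, 175, 174, 172, 173, 176, 171, 171, 171, 173, 174, 174, 175, 175, 174, 173, 174, 175, 174, 172, 170, 173, 175, 174, 172, 173, 172, 174, 176, 173, 175, 168, 170, 173, 177, 176, 176, 176, 176, 173, 173, 175, 181, 62, 59, 65, 74, 136, 135, 137, 136, 133, 134, 136, 137, 137]
245 [125, 123, 121, 119, 119, 117, 118, 134, 152, 156, 157, 157, 158, 158, 159, 160, 160, 161, 148, 147, 139, 135, 156, 163, 163, 164, 164, 165, 165, 165, 166, 167, 167, 167, 168, 169, 169, 169, 171, 171, 171, 172, 172, 173, 173, 173, 174, 173, 173, 174, 174, 173, 173, 173, 173, 174, 173, 173, 173, 174, 173, 172, 173, 136, 84, 116, 134, 136, 137, 137, 136, 135]
270 [142, 141, 139, 139, 140, 170, 169, 163, 163, 164, 164, 165
[... 198 characters left out ...]
76, 176, 177, 177, 178, 178, 177, 178, 177, 177, 138, 83, 119, 137, 138, 139, 138, 137, 135, 134, 134]
215 [138, 140, 141, 141, 141, 142, 141, 140, 141, 140, 140, 112, 106, 119, 124, 124, 125, 125, 124, 123, 122, 124, 124, 126, 126, 126, 126, 125, 125, 125, 125, 127, 126, 125, 125, 126, 126, 86, 49, 73, 147, 137, 156, 199, 141, 187, 211, 210, 212, 211, 211, 212, 142, 151, 138, 91, 43, 19, 54, 114, 129, 130, 130, 130, 132, 122, 99, 69, 105, 119, 119, 121]
table front [326. 166.]
front mid [322. -17.]
jigcorner [469. -53.]
cutR [366. 474.]
pos [234.6 524.4 224.7] yaw 65.89 q6 -0.21 w 92.1 t 0.1 F [ 0.6  1.2 -0.1] 
 turn/0.1 [-0.016 -0.007 -4.732] shift/400 final frame [-0.6097 -0.9732  0.1118]
```

```bash
python3 - <<'E'
from h import *
s=dict(np.load("pics/top0.npz"))
L=[(233.7,195),(236.6,240)];Rr=[(274.8,195),(278.9,240)];T=[(245,190),(270,187.7)];B=[(245,246.2),(270,244.2)]
ln=lambda a:np.cross([*a[0],1],[*a[1],1])
def X(a,b):
    p=np.cross(ln(a),ln(b));return p[:2]/p[2]
c=[ray(s,*X(a,b),65) for a,b in ((T,L),(T,Rr),(B,Rr),(B,L))]
c=np.array(c);print(c.round(1))
print("centre",c.mean(0).round(1));
for i in range(4):
    d=c[(i+1)%4]-c[i];print(np.linalg.norm(d).round(1),np.degrees(np.arctan2(d[1],d[0])).round(1))
E
```

```text
[[581.9 207.7]
 [590.3  85.3]
 [421.6  73.4]
 [414.4 197.5]]
centre [502. 141.]
122.7 -86.1
169.1 -176.0
124.3 93.3
167.7 3.5
```

>>> {"op": "apply_moves", "data": {"moves": [[[0,0,0],[0,0,-0.95],-1],[[0,0,0],[0,0,-0.95],-1],[[0,0,0],[0,0,-0.95],-1],[[0,0,0],[0,0,-0.95],-1],[[0,0,0],[0,0,-0.95],-1],[[-0.05,-0.08,0],[0,0,0],-1],[[-0.05,-0.08,0],[0,0,0],-1],[[-0.05,-0.08,0],[0,0,0],-1],[[-0.05,-0.08,0],[0,0,0],-1],[[-0.05,-0.08,0],[0,0,0],-1],[[-0.05,-0.08,0],[0,0,0],-1],[[-0.05,-0.08,0],[0,0,0],-1]]}}

```text
clock: 1.1
eef_pos: [387.2, 307.0, 225.3]
tool_rot: [-0.0, -0.027, 1.0, -0.0]
ft_force: [1.0, -0.2, 0.1]
width: 92.2
gripper_force: 0.0
```

>>> {"op": "apply_moves", "data": {"moves": [[[-0.05,-0.08,0],[0,0,0],-1],[[-0.05,-0.08,0],[0,0,0],-1],[[-0.05,-0.08,0],[0,0,0],-1],[[-0.05,-0.08,0],[0,0,0],-1],[[-0.05,-0.06,0.03],[0,0,0],-1],[[-0.05,-0.03,0.03],[0,0,0],-1],[[0,0,0.04],[0,0,0],-1],[[0,0,0],[0,0,0],-1],[[0,0,0],[0,0,0],-1]]}}

```text
clock: 1.85
eef_pos: [514.4, 151.4, 184.4]
tool_rot: [-0.002, -0.027, 1.0, 0.0]
ft_force: [-0.1, 0.0, 0.3]
width: 91.9
gripper_force: 0.0
```

```bash
python3 - <<'E'
from h import *
plan(498.5,148.4,84,93)
s=snap("wrist"); save(s,"wrist1",1.4); np.savez("pics/w1.npz",**s)
E=np.array(s["extrinsics"]);print((-E[:3,:3].T@E[:3,3]).round(),E[:3,:3].round(2).tolist())
E
```

```text
pos [514.4 151.4 184.4] yaw 93.09 q6 -1.56 w 91.9 t 1.85 F [-0.1  0.   0.3] 
 turn/0.1 [ 0.001 -0.034  0.016] shift/400 final frame [ 0.0401 -0.0054  0.251 ]
[448. 149. 343.] [[-0.05, 1.0, -0.0], [0.97, 0.05, 0.23], [0.23, 0.01, -0.97]]
```

View pics/wrist1.png

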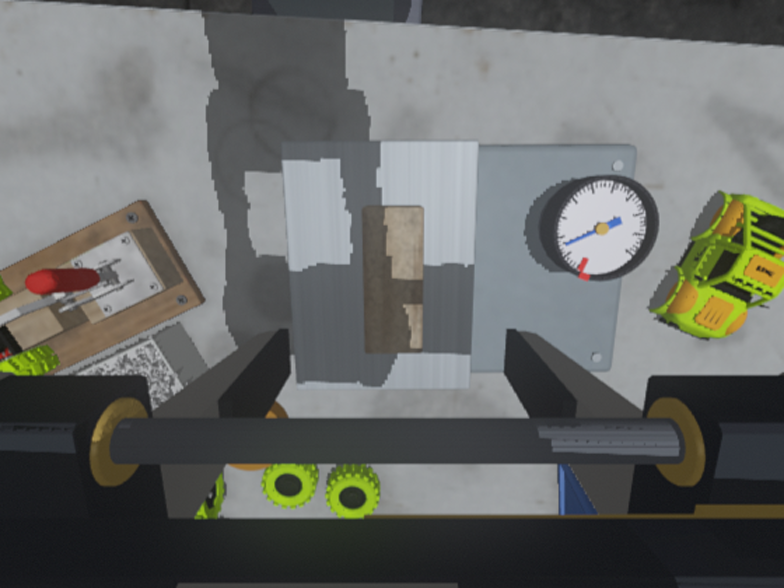

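The wrist view shows the pan corners at (283,142), (478,141), (470,388) and (296,388). The block top spans (363,206) to (424,353), the dial centre is at (600,228) and the red mark at (583,268). The needle tip is at (565,243), and the car body is at right.

```bash
python3 - <<'E'
from h import *
s=dict(np.load("pics/w1.npz"))
r=lambda u,v,z:ray(s,u/1.4,v/1.4,z)
c=np.array([r(*p,65) for p in ((283,142),(478,141),(470,388),(296,388))]);print(c.round(1),c.mean(0).round(1))
for i in range(4):
    d=c[(i+1)%4]-c[i];print(np.linalg.norm(d).round(1),np.degrees(np.arctan2(d[1],d[0])).round(1))
b=np.array([r(*p,96.5) for p in ((363,206),(424,206),(423,353),(365,352))]);print(b.round(1),b.mean(0).round(1))
for n,p in (("dial",(600,228)),("mark",(583,268)),("tip",(565,243)),("jigh",(45,281)),("jigTR",(142,203))): print(n,r(*p,160 if n=="jigh" else (15 if n=="jigTR" else 78)).round(1))
base=np.array([r(*p,40) for p in ((636,147),(610,371))]);print("basecorners",base.round(1))
plan(*b.mean(0),83,93)
E
```

```text
[[421.4  76.3]
 [414.3 197.3]
 [580.8 208.2]
 [587.5  84.1]] [501.  141.5]
121.2 93.4
166.8 3.7
124.2 -86.9
166.3 -177.3
[[456.6 129.8]
 [454.7 164.5]
 [543.8 170.1]
 [545.1 134.2]] [500.  149.6]
dial [462.6 275.7]
mark [488.2 269.2]
tip [473.1 255.4]
jigh [494.3  -4.5]
jigTR [466.3 -43.8]
basecorners [[409.3 309.3]
 [572.7 319.8]]
pos [515.  151.8 185.6] yaw 93.13 q6 -1.56 w 91.7 t 1.9 F [-0.2  0.1  1.1] 
 turn/0.1 [ 0.001 -0.01   0.022] shift/400 final frame [ 0.0376 -0.0034  0.2565]
```

>>> {"op": "apply_moves", "data": {"moves": [[[0.0188,-0.0034,0.05],[0,0,0],-1],[[0.0188,0,0.05],[0,0,0],-1],[[0,0,0.05],[0,0,0],-1],[[0,0,0.05],[0,0,0],-1],[[0,0,0.03],[0,0,0],-1],[[0,0,0.0265],[0,0,0],-1],[[0,0,0],[0,0,0],1],[[0,0,0],[0,0,0],1],[[0,0,0],[0,0,0],1],[[0,0,0],[0,0,0],1],[[0,0,0],[0,0,0],1],[[0,0,0],[0,0,0],1]], "squeeze": 25}}

```text
clock: 2.9
eef_pos: [501.1, 149.3, 83.7]
tool_rot: [0.001, -0.027, 1.0, 0.0]
ft_force: [-0.3, -0.7, 0.3]
width: 53.6
gripper_force: 0.0
```

>>> {"op": "apply_moves", "data": {"moves": [[[0,0,0],[0,0,0],1],[[0,0,0],[0,0,0],1],[[0,0,-0.02],[0,0,0],1],[[0,0,-0.05],[0,0,0],1],[[0,0,-0.07],[0,0,0],1],[[0,0,-0.07],[0,0,0],1],[[0,0,-0.04],[0,0,0],1],[[0,0,0],[0,0,0],1]]}}

```text
clock: 3.57
eef_pos: [503.3, 149.5, 187.8]
tool_rot: [0.004, -0.027, 1.0, 0.0]
ft_force: [0.9, 0.2, -0.3]
width: 35.6
gripper_force: 25.0
```

```bash
python3 - <<'E'
from h import *
plan(387,-45,23,93)
E
```

```text
pos [503.3 149.5 187.8] yaw 93.11 q6 -1.57 w 35.6 t 3.57 F [ 0.9  0.2 -0.3] 
 turn/0.1 [0.001 0.083 0.019] shift/400 final frame [ 0.3157 -0.4704  0.4121]
```

>>> {"op": "apply_moves", "data": {"moves": [[[0.06,-0.01,0],[0,0,0],1],[[0.07,-0.03,0],[0,0,0],1],[[0.07,-0.05,0],[0,0,0],1],[[0.06,-0.06,0],[0,0,0],1],[[0.04,-0.08,0],[0,0,0],1],[[0.0157,-0.08,0.03],[0,0,0],1],[[0,-0.08,0.05],[0,0,0],1],[[0,-0.05,0.06],[0,0,0],1],[[0,-0.03,0.06],[0,0,0],1],[[0,0,0.06],[0,0,0],1],[[0,0,0.05],[0,0,0],1],[[0,0,0.05],[0,0,0],1]]}}

```text
clock: 4.57
eef_pos: [383.2, -45.0, 36.8]
tool_rot: [-0.001, -0.027, 1.0, 0.001]
ft_force: [-0.8, 0.2, -0.7]
width: 35.5
gripper_force: 25.0
```

>>> {"op": "apply_moves", "data": {"moves": [[[0,0,0.03],[0,0,0],1],[[0,0,0.01],[0,0,0],1],[[0,0,0],[0,0,0],1],[[0,0,0],[0,0,0],1]]}}

```text
clock: 4.9
eef_pos: [383.9, -44.9, 22.3]
tool_rot: [-0.001, -0.027, 1.0, 0.0]
ft_force: [0.4, -0.2, -1.4]
width: 35.6
gripper_force: 25.0
```

```bash
python3 - <<'E'
from h import *
plan(387,-45,20,93)
E
```

```text
pos [383.9 -44.9  22.3] yaw 93.1 q6 -2.06 w 35.6 t 4.9 F [ 0.4 -0.2 -1.4] 
 turn/0.1 [ 0.008 -0.015  0.018] shift/400 final frame [-0.0077 -0.0006  0.0057]
```

>>> {"op": "apply_moves", "data": {"moves": [[[0,0,0.006],[0,0,0],1],[[0,0,0],[0,0,0],-1],[[0,0,0],[0,0,0],-1],[[0,0,0],[0,0,0],-1],[[0,0,0],[0,0,0],-1],[[0,0,-0.04],[0,0,0],-1],[[0,0,-0.07],[0,0,0],-1],[[0,0,-0.08],[0,0,0],-1],[[0,0,-0.08],[0,0,0],-1],[[-0.02,-0.04,-0.08],[0,0,0],-1],[[-0.03,-0.08,-0.05],[0,0,0],-1],[[-0.03,-0.08,0],[0,0,0],-1]]}}

```text
clock: 5.9
eef_pos: [424.1, -125.6, 185.9]
tool_rot: [0.004, -0.028, 1.0, -0.003]
ft_force: [1.3, -0.8, 0.4]
width: 92.1
gripper_force: 0.0
```

>>> {"op": "apply_moves", "data": {"moves": [[[-0.03,-0.08,0],[0,0,0],-1],[[-0.01,-0.08,0],[0,0,0],-1],[[0,-0.07,0],[0,0,0.8],-1],[[0,-0.02,0],[0,0,1],-1],[[0,0,0],[0,0,1],-1],[[0,0,0],[0,0,1],-1],[[0,0,0],[0,0,1],-1],[[0,0,0],[0,0,1],-1],[[0,0,0],[0,0,1],-1],[[0,0,0],[0,0,1],-1],[[0,0,0],[0,0,1],-1],[[0,0,0],[0,0,1],-1]]}}

```text
clock: 6.9
eef_pos: [441.6, -222.3, 180.3]
tool_rot: [-0.0, 0.449, 0.894, 0.0]
ft_force: [-0.4, 0.9, -0.0]
width: 92.0
gripper_force: 0.0
```

>>> {"op": "apply_moves", "data": {"moves": [[[0,0,0],[0,0,1],-1],[[0,0,0],[0,0,1],-1],[[0,0,0],[0,0,1],-1],[[0,0,0],[0,0,1],-1],[[0,0,0],[0,0,1],-1],[[0,0,0],[0,0,1],-1],[[0,0,0],[0,0,1],-1],[[0,0,0],[0,0,1],-1],[[0,0,0],[0,0,1],-1],[[0,0,0],[0,0,1],-1],[[0,0,0],[0,0,1],-1],[[0,0,0],[0,0,1],-1]]}}

```text
clock: 7.9
eef_pos: [441.6, -222.3, 180.3]
tool_rot: [-0.0, 0.875, 0.484, -0.0]
ft_force: [-0.4, 0.4, -0.9]
width: 92.0
gripper_force: 0.0
```

>>> {"op": "apply_moves", "data": {"moves": [[[0,0,0],[0,0,1],-1],[[0,0,0],[0,0,1],-1],[[0,0,0],[0,0,1],-1],[[0,0,0],[0,0,1],-1],[[0,0,0],[0,0,1],-1],[[0,0,0],[0,0,1],-1],[[0,0,0],[0,0,0],-1],[[0,0,0],[0,0,0],-1]]}}

```text
clock: 8.57
eef_pos: [441.6, -222.3, 180.4]
tool_rot: [-0.0, 0.978, 0.208, -0.0]
ft_force: [0.2, 0.7, 0.4]
width: 91.6
gripper_force: 0.0
```

```bash
python3 - <<'E'
from h import *
plan(421,-229,29,-69.4)
s=snap("wrist"); save(s,"wrist2",1.4); np.savez("pics/w2.npz",**s)
E
```

```text
pos [ 441.6 -222.3  180.4] yaw -66.02 q6 0.44 w 91.6 t 8.57 F [0.2 0.7 0.4] 
 turn/0.1 [-0.003  0.002  0.59 ] shift/400 final frame [-0.0541 -0.0025  0.3784]
```

View pics/wrist2.png

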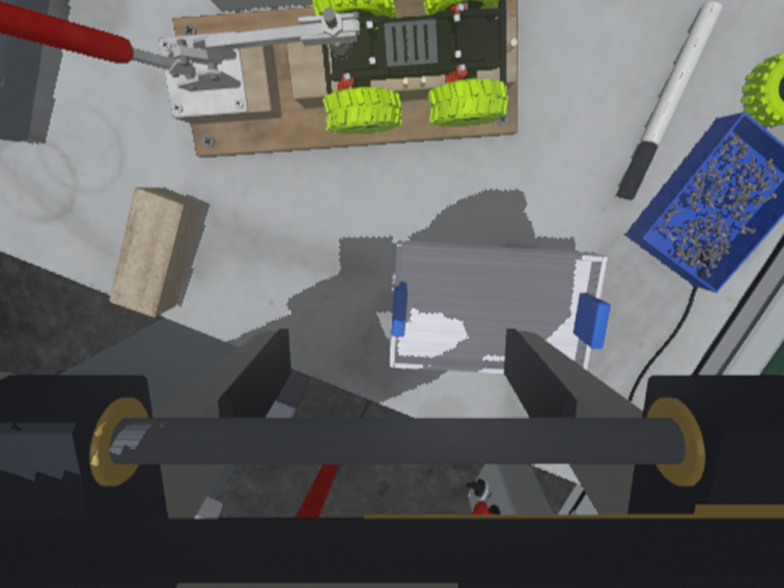

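The wrist view shows tab A at (400,309) and tab B at (592,320). The tray rim corners are (398,243), (604,257), (585,374) and (392,367), and the block is lying flat on the table.

```bash
python3 - <<'E'
from h import *
s=dict(np.load("pics/w2.npz"))
r=lambda u,v,z:ray(s,u/1.4,v/1.4,z)
c=np.array([r(*p,22) for p in ((398,243),(605,257),(586,374),(391,367))]);print(c.round(1).tolist(),c.mean(0).round(1))
for i in range(4):
    d=c[(i+1)%4]-c[i];print(np.linalg.norm(d).round(1),np.degrees(np.arctan2(d[1],d[0])).round(1))
h=cv2.cvtColor(s["frame"],cv2.COLOR_RGB2HSV);m=cv2.inRange(h,(100,130,60),(125,255,255))
for x0,x1 in ((275,298),(405,440)):
    mm=m.copy();mm[:,:x0]=0;mm[:,x1:]=0;mm[:195]=0;mm[255:]=0
    cs,_=cv2.findContours(mm,cv2.RETR_EXTERNAL,cv2.CHAIN_APPROX_NONE);k=max(cs,key=cv2.contourArea)
    print("tab",cv2.boxPoints(cv2.minAreaRect(k)).round(1).tolist(),h[cv2.boundingRect(k)[1]+15,x0:x1,2].tolist())
    print([ray(s,*p,40).round(1).tolist() for p in cv2.boxPoints(cv2.minAreaRect(k))])
plan(421,-229,29,-69.4)
E
```

```text
[[466.9, -210.9], [520.8, -357.9], [432.0, -392.8], [373.6, -246.4]] [ 448.3 -302. ]
156.5 -69.9
95.3 -158.5
157.6 111.8
99.9 20.8
tab [[279.5, 238.89999389648438], [281.5, 202.60000610351562], [289.79998779296875, 203.10000610351562], [287.79998779296875, 239.39999389648438]] [90, 91, 90, 91, 91, 96, 110, 114, 115, 114, 115, 115, 115, 115, 112, 114, 125, 126, 125, 124, 124, 124, 125]
[[404.7, -233.2], [440.9, -219.4], [443.9, -227.2], [407.7, -241.2]]
tab [[407.79998779296875, 245.10000610351562], [414.5, 209.3000030517578], [436.20001220703125, 213.39999389648438], [429.5, 249.1999969482422]] [127, 127, 157, 216, 220, 214, 144, 115, 115, 117, 116, 117, 117, 119, 119, 119, 118, 118, 114, 116, 124, 180, 195, 201, 200, 197, 196, 195, 193, 180, 150, 147, 148, 150, 150]
[[453.0, -358.7], [489.5, -345.8], [494.8, -368.2], [458.3, -381.8]]
pos [ 441.6 -222.4  180.4] yaw -66.02 q6 0.44 w 91.9 t 8.62 F [-0.2 -0.4  0.2] 
 turn/0.1 [-0.002  0.001  0.59 ] shift/400 final frame [-0.0541 -0.0026  0.3786]
```

```bash
python3 - <<'E'
from h import *
plan(423,-231,29,-69.2)
E
```

```text
pos [ 441.6 -222.4  180.4] yaw -66.02 q6 0.44 w 91.9 t 8.62 F [-0.2 -0.4  0.2] 
 turn/0.1 [-0.002  0.001  0.555] shift/400 final frame [-0.0512  0.0037  0.3786]
```

>>> {"op": "apply_moves", "data": {"moves": [[[0,0,0],[0,0,0.555],-1],[[-0.0256,0.0037,0.04],[0,0,0],-1],[[-0.0256,0,0.06],[0,0,0],-1],[[0,0,0.07],[0,0,0],-1],[[0,0,0.07],[0,0,0],-1],[[0,0,0.06],[0,0,0],-1],[[0,0,0.04],[0,0,0],-1],[[0,0,0.025],[0,0,0],-1],[[0,0,0.0136],[0,0,0],1],[[0,0,0],[0,0,0],1],[[0,0,0],[0,0,0],1],[[0,0,0],[0,0,0],1]], "squeeze": 30}}

```text
clock: 9.62
eef_pos: [424.0, -231.8, 30.4]
tool_rot: [0.001, 0.984, 0.179, 0.001]
ft_force: [-0.3, -0.6, 0.6]
width: 67.5
gripper_force: 0.0
```

>>> {"op": "apply_moves", "data": {"moves": [[[0,0,0],[0,0,0],1],[[0,0,0],[0,0,0],1],[[0,0,0],[0,0,0],1],[[0,0,0],[0,0,0],1],[[0,0,0],[0,0,0],1],[[0,0,0],[0,0,0],1],[[0,0,0],[0,0,0],1],[[0,0,0],[0,0,0],1]], "squeeze": 40}}

```text
clock: 10.28
eef_pos: [423.0, -231.0, 29.1]
tool_rot: [-0.0, 0.984, 0.179, -0.0]
ft_force: [0.5, -0.2, 0.4]
width: 14.0
gripper_force: 0.0
```

```bash
python3 - <<'E'
from h import *
plan(423,-231,230,-69.2)
s=snap("wrist");np.savez("pics/w3.npz",**s)
E
```

```text
pos [ 423.  -231.    29.1] yaw -69.36 q6 0.46 w 14.0 t 10.28 F [ 0.5 -0.2  0.4] 
 turn/0.1 [-0.001  0.001 -0.027] shift/400 final frame [-1.000e-04  0.000e+00 -5.022e-01]
```

>>> {"op": "apply_moves", "data": {"moves": [[[0,0,0],[0,0,0],1],[[0,0,0],[0,0,0],1],[[0,0,0],[0,0,0],1],[[0,0,-0.02],[0,0,0],1],[[0,0,-0.04],[0,0,0],1],[[0,0,-0.06],[0,0,0],1],[[0,0,-0.08],[0,0,0],1],[[0,0,-0.08],[0,0,0],1],[[0,0,-0.08],[0,0,0],1],[[0,0,-0.08],[0,0,0],1],[[0,0,-0.06],[0,0,0],1],[[0,0,-0.02],[0,0,0],1]]}}

```text
clock: 11.33
eef_pos: [424.6, -232.2, 242.1]
tool_rot: [0.003, 0.984, 0.179, 0.002]
ft_force: [1.0, 0.2, -0.3]
width: 9.3
gripper_force: 40.0
```

```bash
python3 - <<'E'
from h import *
plan(426.6,135.8,230,3.6)
s=snap("wrist"); save(s,"wrist4",1); np.savez("pics/w4.npz",**s)
E
```

```text
pos [ 424.6 -232.2  242.1] yaw -69.35 q6 0.46 w 9.3 t 11.33 F [ 1.   0.2 -0.3] 
 turn/0.1 [  0.08    0.013 -12.731] shift/400 final frame [0.9179 0.0629 0.0302]
```

View pics/wrist4.png

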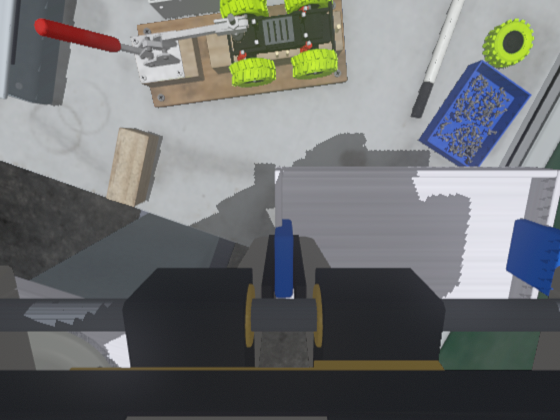

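The tray is held level by tab A at (284,258), with its edges parallel to the tool axis.

>>> {"op": "apply_moves", "data": {"moves": [[[0.0115,-0.03,0],[0,0,0],1],[[0.023,-0.06,0],[0,0,0],1],[[0.0307,-0.08,0],[0,0,0],1],[[0.0307,-0.08,0],[0,0,0],1],[[0.0307,-0.08,0],[0,0,0],1],[[0.0307,-0.08,0],[0,0,0],1],[[0.0307,-0.08,0],[0,0,0],1],[[0.0307,-0.08,0],[0,0,0],1],[[0.0307,-0.08,0],[0,0,0],1],[[0.0307,-0.08,0],[0,0,0],1],[[0.0307,-0.08,0],[0,0,0],1],[[0.0192,-0.05,0],[0,0,0],1]]}}

```text
clock: 12.38
eef_pos: [422.6, 140.9, 234.2]
tool_rot: [-0.001, 0.984, 0.18, -0.003]
ft_force: [0.8, 0.3, -1.2]
width: 9.7
gripper_force: 40.0
```

>>> {"op": "apply_moves", "data": {"moves": [[[0,0,0],[0,0,-0.5],1],[[0,0,0],[0,0,-1],1],[[0,0,0],[0,0,-1],1],[[0,0,0],[0,0,-1],1],[[0,0,0],[0,0,-1],1],[[0,0,0],[0,0,-1],1],[[0,0,0],[0,0,-1],1],[[0,0,0],[0,0,-1],1],[[0,0,0],[0,0,-1],1],[[0,0,0],[0,0,-1],1],[[0,0,0],[0,0,-1],1],[[0,0,0],[0,0,-1],1]]}}

```text
clock: 13.38
eef_pos: [423.0, 138.0, 234.1]
tool_rot: [-0.002, 0.726, 0.687, -0.002]
ft_force: [0.1, 0.1, -0.9]
width: 9.7
gripper_force: 40.0
```

>>> {"op": "apply_moves", "data": {"moves": [[[0,0,0],[0,0,-0.9],1],[[0,0,0],[0,0,-0.33],1],[[0,0,0.05],[0,0,0],1],[[0,0,0.06],[0,0,0],1],[[0,0,0.05],[0,0,0],1],[[0,0,0],[0,0,0],1],[[0,0,0],[0,0,0],1],[[0,0,0],[0,0,0],1]]}}

```text
clock: 14.05
eef_pos: [424.9, 137.7, 173.1]
tool_rot: [-0.0, 0.685, 0.729, -0.0]
ft_force: [0.0, 0.1, -0.6]
width: 9.5
gripper_force: 40.0
```

```bash
python3 - <<'E'
from h import *
plan(426.6,135.8,101,3.6)
s=snap("top"); save(s,"top5",5,(170,170,310,270)); np.savez("pics/t5.npz",**s)
s=snap("wrist"); np.savez("pics/w5.npz",**s)
E
```

```text
pos [424.9 137.7 173.1] yaw 3.6 q6 -0.02 w 9.5 t 14.05 F [ 0.   0.1 -0.6] 
 turn/0.1 [-0.009 -0.001 -0.   ] shift/400 final frame [-0.0051  0.004   0.1803]
```

View pics/top5.png

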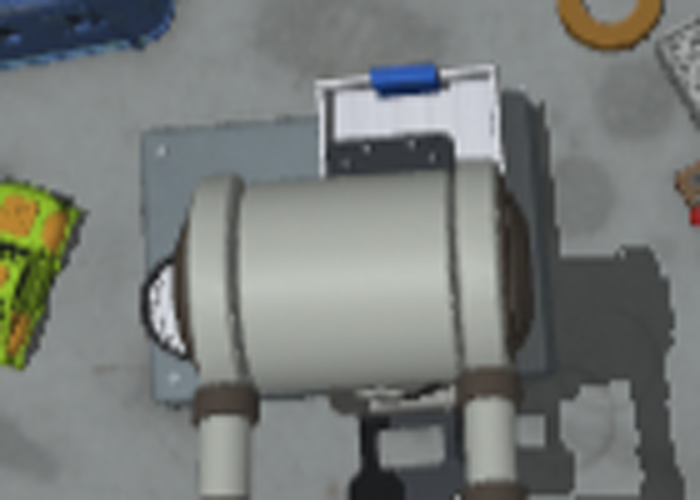

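The top view shows the tray over the pan, its far tab at crop (405,78) and far corners at (318,82) and (498,68).

```bash
python3 - <<'E'
from h import *
s=dict(np.load("pics/t5.npz"));r=lambda u,v,z:ray(s,170+u/5,170+v/5,z)
a=r(318,82,166);b=r(498,68,166);t=r(405,80,184);print(a,b,(a+b)/2,b-a,np.degrees(np.arctan2(*(b-a)[::-1]))+90,t)
w=dict(np.load("pics/w5.npz"))
# corner (tray -80,+-50) and tab ends predicted in wrist view
h=cv2.cvtColor(w["frame"],cv2.COLOR_RGB2HSV);m=cv2.inRange(h,(100,130,60),(125,255,255))
n,l,st,ce=cv2.connectedComponentsWithStats(m)
for i in range(1,n):
    if st[i,4]>60:
        x,y,ww,hh,_=st[i];print(st[i],ray(w,x+ww/2,y,184).round(1),ray(w,x+ww/2,y+hh,184).round(1),ray(w,*ce[i],184).round(1))
save(w,"w5",1)
E
```

```text
[573.71220387 193.98544238] [579.11910997  94.66042552] [576.41565692 144.32293395] [  5.4069061  -99.32501686] 3.1159062014251475 [569.64224434 144.41956943]
[ 507  219   53   76 2890] [550.2 171.8] [561.3 129.6] [555.6 153.3]
[ 275  236   18   61 1072] [424.  154.8] [426.2 120. ] [424.7 137.9]
```

View pics/w5.png

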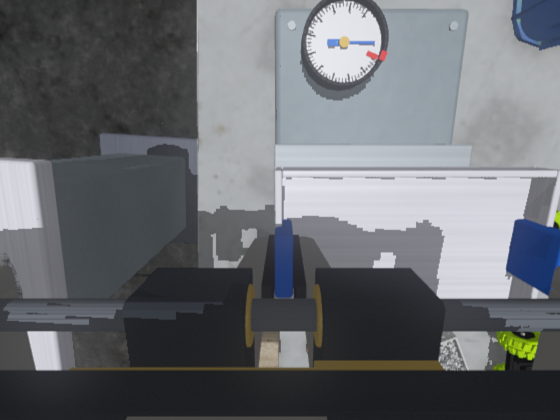

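The wrist view shows the pan's dial-side corners at (275,145) and (471,146), and the needle back at zero. The red mark is about 0.3 rad clockwise of it.

```bash
python3 - <<'E'
from h import *
w=dict(np.load("pics/w5.npz"))
a=ray(w,275,145.5,70);b=ray(w,471,146.5,70);print(a,b,(a+b)/2,np.linalg.norm(b-a),np.degrees(np.arctan2(*(b-a)[::-1])))
m=(a+b)/2;print("pan centre",m-62.5*np.array([-.0628,.998]))
print("tray corner meas",ray(w,276,169,166),"expected from TCP", np.array([424.9,137.7])+5*-np.array([.998,.063])+50*np.array([-.063,.998]))
print("base",ray(w,275,11,40),ray(w,466,11,40))
print("dial",ray(w,345,42,78),"needle tip",ray(w,375,43,78),"mark",ray(w,377,56,78))
plan(428,135,101,3.6)
E
```

```text
[414.02376362 196.53196243] [580.32925674 206.15389855] [497.17651018 201.34293049] 166.58360873078803 3.3112701825437694
pan centre [501.10151018 138.96793049]
tray corner meas [417.58336642 187.02232076] expected from TCP [416.76  187.285]
base [406.96853802 308.16737339] [570.4136918 318.5193163]
dial [463.12875952 277.19845734] needle tip [486.05088693 277.9553138 ] mark [488.81172242 269.03459398]
pos [425.9 137.6 174.2] yaw 3.59 q6 -0.02 w 9.5 t 14.15 F [-0.6 -0.6  0.2] 
 turn/0.1 [ 0.018 -0.    -0.002] shift/400 final frame [-0.0069  0.0048  0.1831]
```

>>> {"op": "apply_moves", "data": {"moves": [[[-0.006,0.001,0.03],[0,0,0],1],[[0,0,0.05],[0,0,0],1],[[0,0,0.05],[0,0,0],1],[[0,0,0.03],[0,0,0],1],[[0,0,0.02],[0,0,0],1],[[0,0,0.01],[0,0,0],1],[[0,0,0.009],[0,0,0],1],[[0,0,0],[0,0,0],1],[[0,0,0],[0,0,0],1]]}}

```text
clock: 14.9
eef_pos: [426.6, 135.1, 94.4]
tool_rot: [0.001, 0.685, 0.729, 0.0]
ft_force: [-0.5, 0.6, 0.0]
width: 9.7
gripper_force: 40.0
```

```bash
python3 - <<'E'
from h import *
plan(426.4,135.2,94.5,3.5)
E
```

```text
pos [426.6 135.1  94.4] yaw 3.58 q6 -0.03 w 9.7 t 14.9 F [-0.5  0.6  0. ] 
 turn/0.1 [0.014 0.001 0.014] shift/400 final frame [ 0.0003 -0.0004 -0.0002]
```

>>> {"op": "apply_moves", "data": {"moves": [[[0,0,0],[0,0,0],-1],[[0,0,0],[0,0,0],-1],[[0,0,0],[0,0,0],-1],[[0,0,0],[0,0,0],-1],[[0,0,0],[0,0,0],-1],[[0,0,-0.04],[0,0,0],-1],[[0,0,-0.06],[0,0,0],-1],[[0,0,-0.06],[0,0,0],-1],[[0,0,-0.04],[0,0,0],-1],[[0.04,0.01,0],[0,0,0],-1],[[0.07,0.02,0],[0,0,0],-1],[[0.08,0.03,0],[0,0,0],-1]]}}

```text
clock: 15.9
eef_pos: [445.4, 212.7, 174.2]
tool_rot: [0.001, 0.685, 0.728, 0.0]
ft_force: [1.2, -1.0, 0.5]
width: 87.6
gripper_force: 0.0
```

>>> {"op": "apply_moves", "data": {"moves": [[[0.08,0.03,0],[0,0,0],-1],[[0.06,0.015,0],[0,0,0],-1],[[0.02,0.01,0],[0,0,0],-1],[[0,0,0],[0,0,0],-1],[[0,0,0],[0,0,0],-1],[[0,0,0],[0,0,0],-1]]}}

```text
clock: 16.4
eef_pos: [462.8, 276.5, 173.4]
tool_rot: [0.0, 0.685, 0.729, -0.0]
ft_force: [-0.3, 0.3, -0.0]
width: 92.0
gripper_force: 0.0
```

```bash
python3 - <<'E'
from h import *
plan(463,277,68,3.6)
s=snap("wrist"); save(s,"w6",1.4); np.savez("pics/w6.npz",**s)
s=snap("top"); np.savez("pics/t6.npz",**s)
E
```

```text
pos [462.8 276.5 173.4] yaw 3.53 q6 0.25 w 92.0 t 16.4 F [-0.3  0.3 -0. ] 
 turn/0.1 [-0.006  0.007 -0.012] shift/400 final frame [0.0012 0.0006 0.2634]
```

View pics/w6.png

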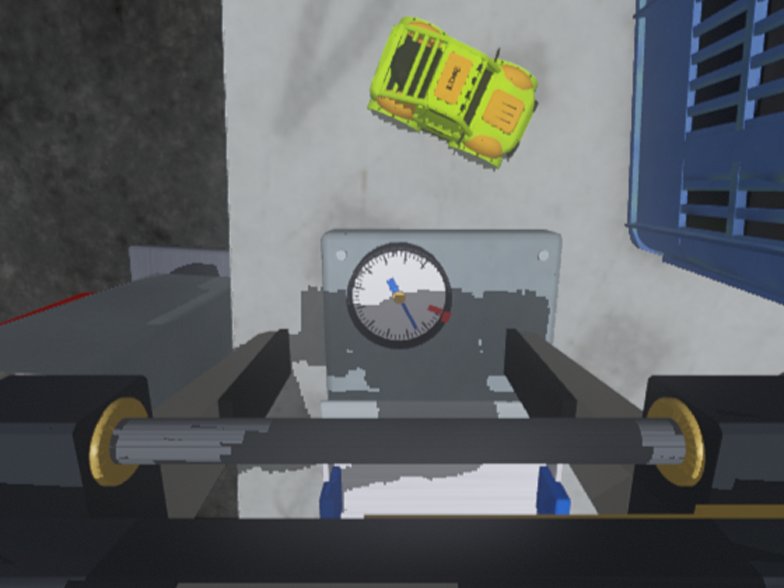

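The dial centre is at (400,296), the needle tip at (416,329) and the red mark at (439,312). The car body is at (455,92). The tray is standing on the pan with its tabs at (331,492) and (553,492).

```bash
cat >> h.py <<'E'
def dial(s,c0=(463,277),z=78,zc=80):
    im=s["frame"];H,W=im.shape[:2]
    u,v=proj(s,(*c0,z));h=cv2.cvtColor(im,cv2.COLOR_RGB2HSV);h=h.astype(int)
    yy,xx=np.mgrid[0:H,0:W];E=np.array(s["extrinsics"])
    P=np.array([[ray(s,x,y,z) for x in range(int(u)-60,int(u)+60)] for y in range(int(v)-60,int(v)+60)]) if 0 else None
    out={}
    pts={"mark":[], "needle":[], "gold":[],"dark":[]}
    for y in range(max(0,int(v)-60),min(H,int(v)+60)):
        for x in range(max(0,int(u)-60),min(W,int(u)+60)):
            p=ray(s,x,y,z);d=np.hypot(*(p-np.array(c0)))
            a,b,c=h[y,x]
            if d<31 and b>100 and c>60 and (a<8 or a>172): pts["mark"].append(p)
            if d<28 and b>90 and c>40 and 100<a<128: pts["needle"].append(p)
            if d<12 and 12<a<32 and b>80: pts["gold"].append(p)
            if d<45 and c<45: pts["dark"].append((x,y))
    for k in ("mark","needle","gold"): pts[k]=np.array(pts[k])
    g=pts["gold"].mean(0) if len(pts["gold"]) else np.array(c0)
    ang=lambda d:-np.arctan2(d[1],d[0])
    n=pts["needle"]
    print("gold",g.round(1),"n",[len(pts[k]) for k in pts])
    if len(pts["mark"]): m=pts["mark"].mean(0);print("mark cw angle",ang(m-g).round(3),"r",np.hypot(*(m-g)).round(1))
    if len(n)>5:
        q=n-n.mean(0);d=np.linalg.svd(q)[2][0]
        far=n[np.argmax(np.hypot(*(n-g).T))]-g
        if d@far<0:d=-d
        print("needle cw (axis)",ang(d).round(3),"far pt",ang(far).round(3),np.hypot(*far).round(1), "n-mean off-axis",np.round(np.cross(d,n.mean(0)-g),2))
E
python3 - 2>/dev/null <<'E'
from h import *
s=dict(np.load("pics/w6.npz"));dial(s)
for n in ("w1","w5"): dial(dict(np.load(f"pics/{n}.npz")))
h=cv2.cvtColor(s["frame"],cv2.COLOR_RGB2GRAY)
# ring outer edge by ellipse on sampled edges
c=proj(s,(463,277,80));pts=[]
for a in np.linspace(0,2*np.pi,120,endpoint=False):
    v=[h[int(round(c[1]+r*np.sin(a))),int(round(c[0]+r*np.cos(a)))] for r in range(28,50)]
    dark=[i for i,x in enumerate(v) if x<60]
    if dark and dark[-1]<15: r=28+dark[-1]+.5;pts.append((c[0]+r*np.cos(a),c[1]+r*np.sin(a)))
e=cv2.fitEllipseAMS(np.float32(pts));print(len(pts),e,ray(s,*e[0],80),ray(s,*e[0],76))
# car
hv=cv2.cvtColor(s["frame"],cv2.COLOR_RGB2HSV);m=cv2.inRange(hv,(28,120,70),(48,255,255))|cv2.inRange(hv,(8,140,120),(28,255,255))
m[:,:255]=0;m[:,400:]=0;m[125:]=0
m=cv2.morphologyEx(m,cv2.MORPH_CLOSE,np.ones((5,5)))
k=max(cv2.findContours(m,0,1)[0],key=cv2.contourArea)
b=cv2.boxPoints(cv2.minAreaRect(k));wp=np.array([ray(s,*p,20) for p in b]);print("car",b.round().tolist(),wp.round(1).tolist(),wp.mean(0))
for i in range(2):
    d=wp[i+1]-wp[i];print(np.hypot(*d).round(1),np.degrees(np.arctan2(d[1],d[0])).round(1))
for n,p,z in (("roof c",(456,80),46),):print(n,ray(s,p[0]/1.4,p[1]/1.4,z))
print("traytabs",ray(s,331/1.4,468/1.4,105),ray(s,551/1.4,468/1.4,105))
E
```

```text
gold [462.8 280. ] n [54, 92, 47, 0]
mark cw angle 0.311 r 26.4
needle cw (axis) 1.025 far pt 1.01 22.9 n-mean off-axis 0.02
gold [462.5 276.5] n [57, 95, 58, 0]
mark cw angle 0.285 r 26.4
needle cw (axis) 1.084 far pt 1.086 23.3 n-mean off-axis -0.15
gold [462.1 277.3] n [87, 144, 82, 0]
mark cw angle 0.286 r 26.6
needle cw (axis) -0.064 far pt -0.023 22.4 n-mean off-axis -0.22
63 ((284.396484375, 213.64381408691406), (69.6651382446289, 73.32755279541016), 97.09461212158203) [462.68580395 278.87867426] [462.76199158 277.84786542]
car [[255.0, 73.0], [286.0, 7.0], [392.0, 56.0], [361.0, 122.0]] [[427.3, 399.9], [453.3, 457.8], [555.1, 423.1], [533.3, 361.3]] [492.26422142 410.51812546]
63.5 65.9
107.6 -18.8
roof c [490.27884975 411.93886415]
traytabs [427.77057897 175.94148337] [562.497791   184.30441169]
```

>>> {"op": "apply_moves", "data": {"moves": [[[0.0025,0,0.04],[0,0,0],-1],[[0,0,0.06],[0,0,0],-1],[[0,0,0.06],[0,0,0],-1],[[0,0,0.05],[0,0,0],-1],[[0,0,0.03],[0,0,0],-1],[[0,0,0.0185],[0,0,0],-1],[[0,0,0],[0,0,0],0.6],[[0,0,0],[0,0,0],0.6],[[0,0,0],[0,0,0],0.6],[[0,0,0],[0,0,0],0.6],[[0,0,0],[0,0,0],0.6],[[0,0,0],[0,0,0],0.6]], "squeeze": 20}}

```text
clock: 17.5
eef_pos: [463.7, 279.0, 71.5]
tool_rot: [0.0, 0.685, 0.729, 0.001]
ft_force: [-1.8, -0.4, 6.6]
width: 65.4
gripper_force: 20.0
```

```bash
python3 - <<'E'
from h import *
plan(463,277.5,70,3.6);s=robot.read_state();print(s["torque"],s["gripper_force"])
E
```

```text
pos [463.7 279.   71.5] yaw 3.59 q6 0.26 w 65.4 t 17.5 F [-1.8 -0.4  6.6] 
 turn/0.1 [ 0.017 -0.004 -0.002] shift/400 final frame [-0.0035 -0.002   0.0037]
[-0.20673079  0.39994507 -0.03918362] 20.00324159860611
```

Gripped the ring. Turning it 0.71 rad clockwise, then releasing.

>>> {"op": "apply_moves", "data": {"moves": [[[0,0,0],[0,0,0.5],0.6],[[0,0,0],[0,0,0.9],0.6],[[0,0,0],[0,0,1],0.6],[[0,0,0],[0,0,1],0.6],[[0,0,0],[0,0,1],0.6],[[0,0,0],[0,0,1],0.6],[[0,0,0],[0,0,0.9],0.6],[[0,0,0],[0,0,0.5],0.6],[[0,0,0],[0,0,0.3],0.6],[[0,0,0],[0,0,0],0.6],[[0,0,0],[0,0,0],0.6]]}}

```text
clock: 18.42
eef_pos: [464.4, 278.8, 71.5]
tool_rot: [0.001, 0.895, 0.446, 0.001]
ft_force: [1.0, -1.4, 6.0]
width: 65.4
gripper_force: 20.0
```

```bash
python3 - 2>/dev/null <<'E'
from h import *
plan(463,277.5,70,-37.1)
s=snap("wrist");np.savez("pics/w7.npz",**s);dial(s)
E
```

```text
pos [464.4 278.8  71.5] yaw -37.05 q6 0.96 w 65.4 t 18.42 F [ 1.  -1.4  6. ] 
 turn/0.1 [ 0.023 -0.021  0.009] shift/400 final frame [-0.0046 -0.0008  0.0037]
gold [464.2 280.3] n [141, 268, 152, 1134]
mark cw angle 1.034 r 28.0
needle cw (axis) 1.024 far pt 0.99 22.9 n-mean off-axis 0.24
```

>>> {"op": "apply_moves", "data": {"moves": [[[0,0,0],[0,0,0],-1],[[0,0,0],[0,0,0],-1],[[0,0,0],[0,0,0],-1],[[0,0,0],[0,0,0],-1],[[0,0,-0.03],[0,0,0],-1],[[0,0,-0.05],[0,0,0],-1],[[0,0,-0.06],[0,0,0],-1],[[0,0,-0.06],[0,0,0],-1],[[0,0,-0.05],[0,0,0],-1],[[0,0,0],[0,0,0],-1],[[0,0,0],[0,0,0],-1]]}}

```text
clock: 19.38
eef_pos: [463.8, 279.0, 171.8]
tool_rot: [0.0, 0.895, 0.446, 0.002]
ft_force: [-0.6, 0.2, 0.0]
width: 91.8
gripper_force: 0.0
```

```bash
python3 - 2>/dev/null <<'E'
from h import *
plan(491,411.5,180,71)
s=snap("wrist");np.savez("pics/w8.npz",**s);dial(s)
dial(s,z=76);dial(s,c0=(463,278.5),z=80)
# needle direction through tip vs mark in image
h=cv2.cvtColor(s["frame"],cv2.COLOR_RGB2HSV)
hv=h;m=cv2.inRange(hv,(28,120,70),(48,255,255))|cv2.inRange(hv,(8,140,120),(28,255,255))
n,l,st,ce=cv2.connectedComponentsWithStats(m)
print([ (st[i].tolist(),ray(s,*ce[i],25).round().tolist()) for i in range(1,n) if st[i,4]>300])
E
```

```text
pos [463.8 279.  171.8] yaw -37.09 q6 0.97 w 91.8 t 19.38 F [-0.6  0.2  0. ] 
 turn/0.1 [-1.0000e-03 -3.4000e-02  1.2551e+01] shift/400 final frame [-0.0436 -0.3353 -0.0206]
gold [463.5 279.6] n [54, 89, 52, 5]
mark cw angle 1.028 r 28.7
needle cw (axis) 1.024 far pt 1.036 22.8 n-mean off-axis 0.18
gold [463.2 279.2] n [51, 89, 52, 5]
mark cw angle 1.026 r 28.7
needle cw (axis) 1.024 far pt 1.036 23.0 n-mean off-axis 0.18
gold [463.8 280.1] n [46, 89, 52, 5]
mark cw angle 1.023 r 27.9
needle cw (axis) 1.024 far pt 1.036 22.6 n-mean off-axis 0.17
[([166, 28, 121, 97, 6629], [497.0, 408.0]), ([531, 153, 29, 47, 956], [693.0, 140.0]), ([547, 205, 13, 37, 336], [677.0, 90.0]), ([529, 244, 31, 24, 369], [653.0, 62.0])]
```

```bash
python3 - 2>/dev/null <<'E'
from h import *
s=dict(np.load("pics/top0.npz"))
for p in ((140,275),(180,270),(270,258)):
    for z in (0,150,200): print(p,z,ray(s,p[0]/1.4286,p[1]/1.4286,z).round())
for n in ("w6","w8"):
    s=dict(np.load(f"pics/{n}.npz"))
    hv=cv2.cvtColor(s["frame"],cv2.COLOR_RGB2HSV);m=cv2.inRange(hv,(28,120,70),(48,255,255))|cv2.inRange(hv,(8,140,120),(28,255,255))
    if n=="w8": m[:, :160]=0;m[:,292:]=0;m[130:]=0
    else: m[:,:255]=0;m[:,400:]=0;m[125:]=0
    k=max(cv2.findContours(m,0,1)[0],key=cv2.contourArea)
    pts=np.float32([ray(s,*q[0],24) for q in k]);r=cv2.minAreaRect(pts);b=cv2.boxPoints(r);print(n,r,[np.degrees(np.arctan2(*(b[i+1]-b[i])[::-1])).round(1) for i in (0,1)])
    o=cv2.inRange(hv,(8,140,120),(26,255,255))&m
    nn,l,st,ce=cv2.connectedComponentsWithStats(o)
    print([(int(st[i,4]),ray(s,*ce[i],40).round(1).tolist()) for i in range(1,nn) if st[i,4]>60])
E
```

```text
(140, 275) 0 [602. 650.]
(140, 275) 150 [569. 578.]
(140, 275) 200 [559. 554.]
(180, 270) 0 [611. 560.]
(180, 270) 150 [577. 499.]
(180, 270) 200 [566. 479.]
(270, 258) 0 [633. 358.]
(270, 258) 150 [597. 322.]
(270, 258) 200 [585. 309.]
w6 ((492.21343994140625, 409.2109375), (63.23405075073242, 107.72823333740234), 70.38595581054688) [np.float32(-19.6), np.float32(70.4)]
[(577, [488.5, 414.6]), (220, [529.1, 417.6]), (603, [522.7, 397.2]), (236, [454.2, 395.2]), (284, [513.3, 375.4])]
w8 ((493.2799377441406, 408.8344421386719), (62.781700134277344, 108.88379669189453), 70.36053466796875) [np.float32(-19.6), np.float32(70.4)]
[(236, [531.5, 416.7]), (635, [524.5, 396.6]), (562, [487.7, 414.7]), (299, [516.0, 374.6]), (200, [456.4, 394.2])]
```

>>> {"op": "apply_moves", "data": {"moves": [[[0,0,0],[0,0,0.82],-1],[[0,0,0],[0,0,1],-1],[[0,0,0],[0,0,1],-1],[[0,0,0],[0,0,1],-1],[[0,0,0],[0,0,1],-1],[[0,0,0],[0,0,1],-1],[[0,0,0],[0,0,1],-1],[[0,0,0],[0,0,1],-1],[[0,0,0],[0,0,1],-1],[[0,0,0],[0,0,1],-1],[[0,0,0],[0,0,1],-1],[[0,0,0],[0,0,1],-1]]}}

```text
clock: 20.43
eef_pos: [461.7, 278.2, 168.0]
tool_rot: [0.001, 0.991, -0.131, -0.002]
ft_force: [-0.4, 0.4, 0.2]
width: 91.8
gripper_force: 0.0
```

>>> {"op": "apply_moves", "data": {"moves": [[[0,0,0],[0,0,0.8],-1],[[-0.01,-0.05,0],[0,0,0],-1],[[-0.01,-0.07,0],[0,0,0],-1],[[-0.01,-0.08,0],[0,0,0],-1],[[-0.01,-0.07,0],[0,0,0],-1],[[-0.0094,-0.0616,0],[0,0,0],-1],[[0,0,0.04],[0,0,0],-1],[[0,0,0.05],[0,0,0],-1],[[0,0,0.05],[0,0,0],-1],[[0,0,0.01],[0,0,0],-1],[[0,0,0],[0,0,0],-1],[[0,0,0],[0,0,0],-1]]}}

```text
clock: 21.43
eef_pos: [488.1, 410.1, 109.8]
tool_rot: [0.0, 0.986, -0.169, -0.0]
ft_force: [0.3, 0.1, -0.2]
width: 91.6
gripper_force: 0.0
```

```bash
python3 - 2>/dev/null <<'E'
from h import *
plan(489.2,410.7,37.5,70.6)
s=snap("wrist");np.savez("pics/w9.npz",**s);save(s,"w9",1.4)
t=snap("top");np.savez("pics/t9.npz",**t);dial(t)
E
```

```text
pos [488.1 410.1 109.8] yaw -109.41 q6 2.42 w 91.6 t 21.43 F [ 0.3  0.1 -0.2] 
 turn/0.1 [ 0.01   0.008 -0.002] shift/400 final frame [ 0.002  -0.0024  0.1807]
gold [463.1 279.5] n [5, 3, 4, 74]
mark cw angle 1.027 r 29.1
```

View pics/w9.png

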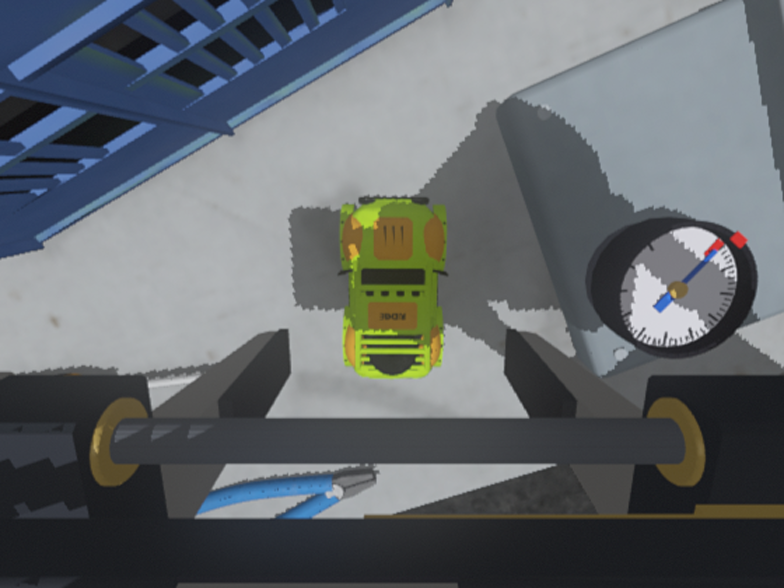

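The wrist view shows the car body aligned between the fingers, centred near (394,290) with its roof patch at (394,318). On the dial the needle tip points at the red mark at (720,243).

```bash
python3 - 2>/dev/null <<'E'
from h import *
s=dict(np.load("pics/w9.npz"))
print(proj(s,(489.2,410.7,46))*1.4)
for p,z in (((394,318),46),((394,203),30),((394,376),35),((394,268),30),((394,285),46),((394,332),46)): 
    q=ray(s,p[0]/1.4,p[1]/1.4,z);print(p,z,q.round(1),"along +y(rear):",((q-[492.5,409.5])@[-.944,.33]).round(1),"lat",((q-[492.5,409.5])@[.33,.944]).round(1))
dial(s)
E
```

```text
[395.68166724 312.11961259]
(394, 318) 46 [486.3 412.7] along +y(rear): 6.9 lat 1.0
(394, 203) 30 [544.  392.3] along +y(rear): -54.3 lat 0.8
(394, 376) 35 [449.2 425.9] along +y(rear): 46.3 lat 1.2
(394, 268) 30 [509.8 404.5] along +y(rear): -18.0 lat 1.0
(394, 285) 46 [503.8 406.5] along +y(rear): -11.7 lat 0.9
(394, 332) 46 [478.7 415.4] along +y(rear): 14.9 lat 1.0
gold [465.2 281.3] n [135, 194, 123, 1310]
mark cw angle 1.061 r 28.2
needle cw (axis) 1.024 far pt 1.019 23.0 n-mean off-axis 0.42
```

>>> {"op": "apply_moves", "data": {"moves": [[[0.002,-0.004,0.05],[0,0,0],-1],[[0,0,0.06],[0,0,0],-1],[[0,0,0.04],[0,0,0],-1],[[0,0,0.02],[0,0,0],-1],[[0,0,0.01],[0,0,0],-1],[[0,0,0],[0,0,0],1],[[0,0,0],[0,0,0],1],[[0,0,0],[0,0,0],1],[[0,0,0],[0,0,0],1],[[0,0,0],[0,0,0],1],[[0,0,0],[0,0,0],1],[[0,0,0],[0,0,0],1]], "squeeze": 20}}

```text
clock: 22.53
eef_pos: [489.8, 411.7, 38.4]
tool_rot: [-0.0, 0.986, -0.169, 0.0]
ft_force: [-0.2, 0.5, 0.2]
width: 47.4
gripper_force: 0.0
```

>>> {"op": "apply_moves", "data": {"moves": [[[0,0,0],[0,0,0],1],[[0,0,0],[0,0,0],1],[[0,0,0],[0,0,0],1]]}}

```text
clock: 22.78
eef_pos: [489.8, 411.6, 38.3]
tool_rot: [-0.0, 0.986, -0.169, 0.0]
ft_force: [0.4, -0.9, 0.8]
width: 42.7
gripper_force: 20.0
```

```bash
python3 - 2>/dev/null <<'E'
from h import *
plan(498,139.6,200,-86.5)
E
```

```text
pos [489.8 411.6  38.3] yaw -109.4 q6 2.42 w 42.7 t 22.78 F [ 0.4 -0.9  0.8] 
 turn/0.1 [-1.000e-03 -1.000e-03 -3.997e+00] shift/400 final frame [-0.021   0.6801 -0.4042]
```

>>> {"op": "apply_moves", "data": {"moves": [[[0,0,-0.02],[0,0,0],1],[[0,0,-0.04],[0,0,0],1],[[0,0,-0.07],[0,0,0],1],[[0,0,-0.08],[0,0,0],1],[[0,0,-0.08],[0,0,0],1],[[0,0,-0.07],[0,0,0],1],[[0,0,-0.04],[0,0,0],1],[[0,0,0],[0,0,-0.5],1],[[0,0,0],[0,0,-1],1],[[0,0,0],[0,0,-1],1],[[0,0,0],[0,0,-1],1],[[0,0,0],[0,0,-0.5],1]]}}

```text
clock: 23.78
eef_pos: [489.5, 411.5, 198.5]
tool_rot: [0.0, 0.999, 0.033, -0.0]
ft_force: [0.6, -0.5, -0.9]
width: 42.6
gripper_force: 20.0
```

>>> {"op": "apply_moves", "data": {"moves": [[[-0.002,0.03,0],[0,0,0],1],[[-0.002,0.05,0],[0,0,0],1],[[-0.002,0.07,0],[0,0,0],1],[[-0.003,0.08,0],[0,0,0],1],[[-0.003,0.08,0],[0,0,0],1],[[-0.003,0.08,0],[0,0,0],1],[[-0.003,0.08,0],[0,0,0],1],[[-0.003,0.08,0],[0,0,0],1],[[0,0.06,0],[0,0,0],1],[[0,0.04,0],[0,0,0],1],[[0,0.02,0],[0,0,0],1],[[0,0.01,0],[0,0,0],1]]}}

```text
clock: 24.78
eef_pos: [497.8, 138.2, 198.4]
tool_rot: [0.0, 1.0, 0.029, 0.0]
ft_force: [-0.0, 0.2, -1.5]
width: 42.8
gripper_force: 20.0
```

>>> {"op": "apply_moves", "data": {"moves": [[[0,0,0],[0,0,0],1],[[0,0,0],[0,0,0],1],[[0,0,0],[0,0,0],1],[[0,0,0],[0,0,0],1]]}}

```text
clock: 25.12
eef_pos: [497.8, 140.4, 198.1]
tool_rot: [-0.0, 1.0, 0.031, -0.0]
ft_force: [-0.6, -0.0, -1.0]
width: 43.0
gripper_force: 20.0
```

```bash
python3 - 2>/dev/null <<'E'
from h import *
s=snap("wrist");np.savez("pics/w10.npz",**s)
t=snap("scene");np.savez("pics/s10.npz",**t)
hv=cv2.cvtColor(s["frame"],cv2.COLOR_RGB2HSV)
m=cv2.inRange(hv,(100,130,60),(125,255,255))
n,l,st,ce=cv2.connectedComponentsWithStats(m)
for i in range(1,n):
    if st[i,4]>80: print("blue",st[i].tolist(),ray(s,*ce[i],105).round(1))
c=cv2.inRange(hv,(28,120,70),(48,255,255));n,l,st,ce=cv2.connectedComponentsWithStats(c)
for i in range(1,n):
    if st[i,4]>200: print("green",st[i].tolist(),ray(s,*ce[i],190).round(1))
plan(498,139.6,107,-86.5)
E
```

```text
blue [0, 0, 128, 60, 5001] [632.2 322.3]
blue [265, 116, 44, 11, 468] [575.1 143.3]
green [297, 0, 38, 13, 312] [626.3 133.9]
green [346, 0, 50, 26, 850] [625.  107.1]
green [433, 0, 37, 15, 433] [629.7  68.6]
green [495, 0, 38, 11, 232] [632.3  38.1]
green [531, 111, 29, 32, 691] [575.8   5.8]
green [231, 146, 106, 153, 7182] [514.8 142.2]
pos [497.9 140.2 198.1] yaw -86.43 q6 1.55 w 42.7 t 25.22 F [-0.4  0.  -1.3] 
 turn/0.1 [-0.     0.002  0.012] shift/400 final frame [0.0003 0.0015 0.2277]
```

>>> {"op": "apply_moves", "data": {"moves": [[[0,0.0018,0.03],[0,0,0],1],[[0,0,0.05],[0,0,0],1],[[0,0,0.05],[0,0,0],1],[[0,0,0.04],[0,0,0],1],[[0,0,0.03],[0,0,0],1],[[0,0,0.015],[0,0,0],1],[[0,0,0.01],[0,0,0],1],[[0,0,0.009],[0,0,0],1],[[0,0,0],[0,0,0],1],[[0,0,0],[0,0,0],1]]}}

```text
clock: 26.05
eef_pos: [498.6, 138.9, 105.2]
tool_rot: [0.0, 1.0, 0.031, 0.001]
ft_force: [-0.4, 0.3, 0.1]
width: 42.5
gripper_force: 20.0
```

```bash
python3 - 2>/dev/null <<'E'
from h import *
plan(498,139.5,104.5,-86.5)
E
```

```text
pos [498.6 138.9 105.2] yaw -86.48 q6 1.55 w 42.5 t 26.05 F [-0.4  0.3  0.1] 
 turn/0.1 [ 0.    -0.012  0.003] shift/400 final frame [-0.0013 -0.0016  0.0018]
```

Release, lift and move back out of view.

>>> {"op": "apply_moves", "data": {"moves": [[[0,0,0],[0,0,0],-1],[[0,0,0],[0,0,0],-1],[[0,0,0],[0,0,0],-1],[[0,0,0],[0,0,0],-1],[[0,0,0],[0,0,0],-1],[[0,0,-0.04],[0,0,0],-1],[[0,0,-0.06],[0,0,0],-1],[[0,0,-0.08],[0,0,0],-1],[[0,0,-0.08],[0,0,0],-1],[[0,0,-0.05],[0,0,0],-1],[[0,0,0],[0,0,0],-1],[[0,0,0],[0,0,0],-1]]}}

```text
clock: 27.05
eef_pos: [498.7, 138.9, 229.6]
tool_rot: [-0.0, 1.0, 0.031, 0.001]
ft_force: [0.5, -0.5, -0.2]
width: 91.8
gripper_force: 0.0
```

>>> {"op": "apply_moves", "data": {"moves": [[[-0.03,-0.03,0],[0,0,0],-1],[[-0.04,-0.06,0],[0,0,0],-1],[[-0.04,-0.08,0],[0,0,0],-1],[[-0.04,-0.08,0],[0,0,0],-1],[[-0.04,-0.08,0],[0,0,0],-1],[[-0.04,-0.08,0],[0,0,0],-1],[[-0.04,-0.08,0],[0,0,0],-1],[[-0.03,-0.06,0],[0,0,0],-1],[[-0.02,-0.03,0],[0,0,0],-1],[[0,0,0],[0,0,0],-1],[[0,0,0],[0,0,0],-1]]}}

```text
clock: 27.97
eef_pos: [354.3, 362.4, 226.7]
tool_rot: [0.001, 0.999, 0.032, -0.001]
ft_force: [0.1, 0.6, -0.9]
width: 92.0
gripper_force: 0.0
```

```bash
python3 - 2>/dev/null <<'E'
from h import *
s=snap("top");np.savez("pics/t11.npz",**s);dial(s)
print(robot.read_state()["eef_pos"])
hv=cv2.cvtColor(s["frame"],cv2.COLOR_RGB2HSV)
x0,y0=proj(s,(600,215,80)).astype(int);x1,y1=proj(s,(405,65,80)).astype(int)
print(x0,y0,x1,y1)
for nm,m,z,mn in (("green",cv2.inRange(hv,(28,110,70),(48,255,255))|cv2.inRange(hv,(8,140,120),(28,255,255)),90,60),("blue",cv2.inRange(hv,(100,130,60),(125,255,255)),101,10),("white",cv2.inRange(hv,(0,0,185),(180,40,255)),84,60)):
    q=np.zeros_like(m);q[y0:y1,x0:x1]=m[y0:y1,x0:x1]
    if nm!="blue":q=cv2.morphologyEx(q,cv2.MORPH_CLOSE,np.ones((5,5)))
    for k in cv2.findContours(q,0,1)[0]:
        if cv2.contourArea(k)<mn: continue
        p=np.float32([ray(s,*c[0],z) for c in k]);r=cv2.minAreaRect(p);print(nm,np.round(r[0],1),np.round(r[1],1),round(r[2],1))
E
```

```text
gold [463.1 279.5] n [5, 5, 4, 44]
mark cw angle 1.027 r 29.1
[355.13180272 361.91516156 227.07920974]
230 184 282 248
green [500.4 139.2] [109.1  61.6] 2.8
blue [425.8 134.5] [31.5  8.5] 88.8
blue [573. 143.] [35.1 11.9] 88.6
white [499.5 139.6] [163.  118.8] 3.4
```

```bash
python3 - 2>/dev/null <<'E'
from h import *
s=snap("wrist");dial(s)
print(robot.close_job())
E
```

```text
gold [462.3 279.9] n [57, 73, 43, 0]
mark cw angle 1.012 r 27.7
needle cw (axis) 1.822 far pt 1.84 22.8 n-mean off-axis -0.05
the job is handed in; nothing more can be done
None
```

Job handed in: the block is flat on the table, the tray is square on the pan with the zero mark set to the needle, and the body lies centred in it, with the dial reading about 81 g (nominal 80 g).

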